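# Open the bar clamp and set the bonded stand-off with the finished one

### The job

The glue has set and the clamp's screw is already backed off, so open the blue bar clamp: squeeze the yellow lever against the blue tang in front of it so that the pawl lifts out of the rack and, keeping it squeezed, draw the sliding jaw right back to its stop at the tail of the bar, then let the lever go. Only then lift the steel post out of its seat and stand it upright on the cardboard beside the finished one, not touching it, and not letting go of the post in the air. Leave the finished post, the sealant cartridge and the screwdriver where they are.

Things in the scene. Friction and masses are not known exactly. Their poses are not given: they have to be found in the camera images.
- clamp: Blue bar clamp on a 345 x 120 x 12 mm plywood board (x -250 to +95 mm), fixed. Origin on the bench under the middle of the post's seat; z up; x along the bar from sliding jaw to screw head. Toothed bar 16 mm wide, 50 mm above the bench; tail stop 58 mm high at x = -229 to -249 mm. The post stands on packers 52 mm above the bench. The screw is slack and needs no turning
- screw_jaw (a point): Middle of the screw jaw's rubber face (fixed, 44 mm wide, 54 to 112 mm above the bench), 22 mm from the seat's middle along the clamp's x. The screw head behind it is 108 mm high and reaches to clamp x = 137 mm; its cross bar, 106 mm along y, stands at x = 128 mm, 83 mm high. The rubber still presses the post against the sliding jaw with about 20 N
- jaw_face (a point): Middle of the sliding jaw's face (44 mm wide, 54 to 112 mm above the bench), 83 mm high; it moves with the jaw; axes as the clamp's. Behind it the jaw's body is 62 mm high, 78 mm at the lever's hinge, and reaches 110 mm back
- jaw (a joint): how far the sliding jaw is drawn back from the post along the clamp's -x, in m: 0 = closed, 0.0965 = at its stop. About 8 N of friction. The pawl, when down, locks it against being drawn back; towards the post it ratchets freely. It springs back a millimetre when the pawl lifts
- pawl (a joint): how far the pawl is lifted by its lever, in rad: 0 = down in the rack, 0.16 = just clear of the tooth crests (7 mm teeth, 12 mm pitch), 0.24 = lever fully squeezed, at its stop. A spring returns it: the squeeze takes 4 to 12 N at the pinch point, more while drawing the jaw, so grip with 15 to 30 N
- pinch (a point): Pinch here: midway between the outer faces of blue tang and yellow lever when squeezed (then 27 mm apart), 118 mm above the bench, 79 mm behind the jaw's face; moves with it. z points up along the tang, which leans 35 degrees from vertical towards the tail; x runs across tang and lever, towards the post and upwards; y across the clamp. Tang 20 mm wide, fixed, ends 26 mm beyond along z
- lever_tip (a point): Free end of the yellow lever, 18 mm wide, 8 mm thick, 72 mm long, hinged 54 mm below the pinch point, on the tail side of the tang. At rest it stands 14 degrees off the tang's lean: an open finger must pass at least 33 mm from the pinch point on this side. The 212 mm high top of the post is in the way of a hand held upright there: lean the hand back along the tang
- post_mid (a point): Centre (half-way up) of the bonded post in the clamp: upright stainless 40 x 40 mm tube, 160 mm tall, black cap; 0.45 to 0.8 kg. z up along it. On its +x face (20 to 24 mm out) a backing plate 70 mm wide (y), 4 mm thick and 100 mm tall from the foot is bonded; the top 60 mm of tube are bare. Starts with its axes along the clamp's, plate at the screw jaw
- card: Cardboard sheet 320 mm (x) by 170 mm (y), 4 mm thick, flat on the bench and fixed; origin at the centre of its underside, z up
- done_post_mid (a point): Centre (half-way up) of the finished post, same make and size, standing upright on the cardboard within 90 mm of its middle along the card's x, turned any way; the longer free end of the card has room for the other. Leave alone
- cartridge_mid (a point): Sealant cartridge, white with a blue band, 50 mm across, 255 mm tall with its nozzle, standing upright; the point is 100 mm above its foot. Leave alone
- driver: Screwdriver with an orange handle, 210 mm long, lying on the bench beyond the clamp; x along it. Leave alone. (Two stacked orange tool cases, 176 mm high, stand fixed further out at the far left corner of the bench, beyond y = 0.36 m)
There are look-alikes about, which are no part of the job. Leave any red look-alike of the part that bears post_mid alone.

How it is judged:
By the outcome, as a careful person would: the job done as asked, in the order asked, and still so for the second after the job is handed in, with the robot touching nothing.
It also fails if it takes over 62 s, if anything falls off the work surface, if the arm or the gripper's body presses on something with over 40 N, if the wrist force passes 120 N, or if a joint passes its speed limit or range.

### The arm

A 6-joint arm with a two-finger parallel gripper is mounted at the origin on the work surface. World frame = base frame: x ahead of the robot, y to its left, z up, the work surface at z = 0. Lengths are in mm, angles in rad, forces in N, time in s.
With the tool pointing down it reaches from about 400 to 925 mm from the base axis. Payload 12.5 kg.
Tool frame: the origin (TCP) lies at the very end of the fingers, on their centre line; the grasp point (between the pads) lies grip_depth behind it (grip_depth is the distance from the TCP to the grasp point, in mm); z points along the fingers, y is the line along which they close (so a half turn about z gives the same grasp; the last joint's range is limited). The gripper opens to 95 mm and grips with 3 to 60 N. Pads are 20 mm wide; open, the fingers measure 119 mm over their backs; the gripper's body (75 mm by 180 mm) begins 59 mm behind the grasp point.
Start: joints at [-1.317, 0.491, 1.559, -0, 1.092, -0.106], TCP at [220.078, -584.989, 214.661] pointing down, gripper open.
Joint ranges: [-3.1, 3.1], [-0.84, 2.19], [0.05, 2.79], [-1.13, 4.28], [0.06, 2.93], [-2.69, 2.69]. Speed limits (rad/s): [2.22, 2.22, 2.79, 3.14, 3.14, 3.14].

### API

Orientations are given as [roll, pitch, yaw] about the fixed x, y, z axes, in that order (R = Rz(yaw) Ry(pitch) Rx(roll)).
In Python, from cell import state, read_camera, job_done, grip_depth gives the robot as it stands.
- The arm moves only by the tool drive_tool, never from a script. Its argument "targets" is a list of rows, each an object with "jaw": the opening, from 0 (shut) to 1 (fully open); "travel": the shift along the tool's x, y, z in m, a list of three; "twist": the turn about the tool's z in rad. In form: [{"jaw": jaw, "travel": [tx, ty, tz], "twist": twist}, ...]. A call has 1 to 8 rows; each row is the pose to reach, as a shift and turn from the pose commanded when the call began, along the tool's axes at that moment; what a row does not reach only later rows make up. A row lasts 1/12 s, in which the tool goes at most 41.7 mm and 7.16 degrees, less where a joint would pass 70% of its speed; a pose out of reach is approached as far as the arm can. A call with a gripper value outside its range is refused whole. The fingers move at their own pace and stop on an object; the grip force is fixed at half the most. Time passes only in rows, so rows that repeat a pose let the fingers close. It gives the time, the measured TCP pose, the force, the opening and the grip force at its end, in the units of the state.
- state(): the state, without advancing time (a new reading comes with each control period).
- read_camera(name): name is "scene" or "top"; returns a dict with "frame" (384x512x3 uint8, red, green, blue), "fx", "fy", "cx", "cy" (pixels), "R" (3x3) and "t" (3): a world point X has camera coordinates R X + t. Camera axes: x right, y down, z forward; pixel columns grow to the right and rows downward; lengths in mm; the calibration is good to about 2 mm. A picture is of the moment at which its call begins. There is no depth.
- job_done(): hands the job in; it is judged then, once.
The state is a dict: "t": time; "joints": joint angles; "qvel": joint speeds; "tau": joint torques, N m; "eef_pos": TCP position; "tcp_rot": TCP orientation; "ft_force": force on the tool from outside, world axes, zero at the start; "moment": the same for the moment, N m; "opening": opening from 0.0 (shut) to 1.0 (fully open); "grip_force": force on a finger pad.
Only numpy, scipy, OpenCV 4.12 (cv2) and the standard library are available. Lean on these libraries where they do the work, as an engineer would, in place of code of your own. Each camera call takes 0.05 s, during which the arm holds its last target. There are 200 camera calls.

## Working session

There is one attempt and no reset: what is moved stays moved. The work goes in short steps, Python scripts to look and compute and a tool call to move; the robot and the scene stay as the last step left them, time stands still between calls to the robot, and variables do not carry over. Pictures are saved under pics/ and viewed, at most 10 in all, crops included, and the job is handed in when it is done.

Besides the shell and the picture viewer there is one more tool, called after ">>>" as name(argument=value, ...), one argument or row to a line, values as JSON. drive_tool: Moves the arm, as the interface text tells. Its arguments: {"type":"object","properties":{"targets":{"type":"array"}},"required":["targets"]}

```bash
mkdir -p pics; ls; python3 - <<'E'
from cell import state, read_camera, grip_depth
import cv2
print(grip_depth, state())
for n in("scene","top"):
    c=read_camera(n); cv2.imwrite(f"pics/{n}0.png",cv2.resize(c["frame"][:,:,::-1],(800,600),interpolation=cv2.INTER_CUBIC))
    print(n,{k:c[k] for k in c if k!="frame"})
E
```

```text
pics
18.8 {'t': 0.0, 'joints': array([-1.31659463e+00,  4.91578551e-01,  1.55944823e+00,  4.64135129e-06,
        1.09170668e+00, -1.05604774e-01]), 'qvel': array([ 0.00104237, -0.00135222, -0.00070805, -0.00161447, -0.00093917,
        0.00133432]), 'tau': array([ 1.93759042e-03, -6.12629771e+01, -2.58172345e+01,  6.92745228e-02,
        4.82738181e-02, -8.93820561e-05]), 'eef_pos': array([ 220.01581451, -584.73250566,  214.05037254]), 'tcp_rot': array([-3.14045863e+00, -1.24344804e-04,  3.59804260e-01]), 'ft_force': array([-0.26117257, -0.55035358, -0.24554043]), 'moment': array([0.00978281, 0.01068196, 0.02946715]), 'grip_force': 0.0, 'opening': 1.000681791264911}
scene {'fx': 369.00556462562304, 'fy': 369.00556462562304, 'cx': 253.7268656507709, 'cy': 189.34630082079474, 'R': array([[-0.63892814,  0.76924267, -0.00604496],
       [ 0.62074822,  0.51091644, -0.59467305],
       [-0.45435942, -0.38370575, -0.80394491]]), 't': array([ 427.69858264, -323.61236237, 1149.43309441])}
top {'fx': 455.05429288815714, 'fy': 455.05429288815714, 'cx': 264.434253252847, 'cy': 192.10402147971175, 'R': array([[ 0.02848679, -0.99927506,  0.02525594],
       [-0.98959928, -0.031757  , -0.14030238],
       [ 0.14100272, -0.02099649, -0.98978653]]), 't': array([-84.20903604, 628.69277105, 988.99712836])}
```

View pics/scene0.png

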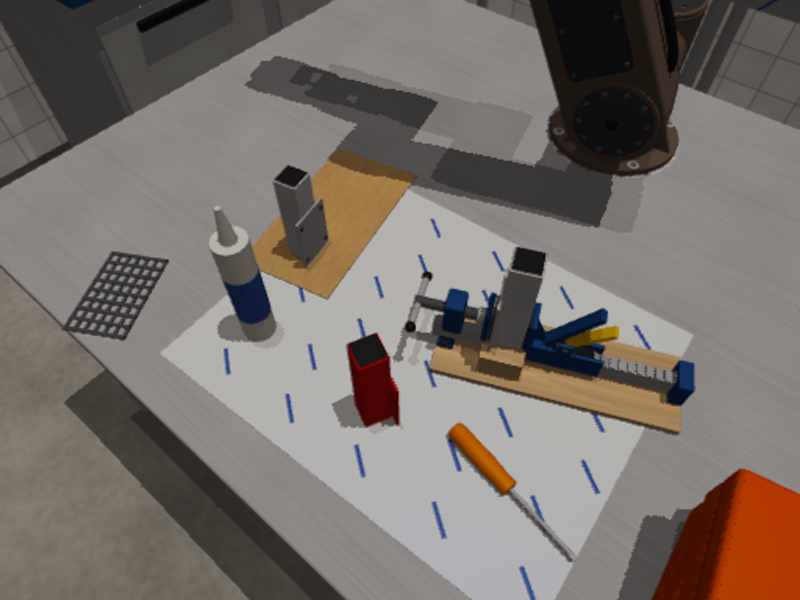

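View pics/top0.png

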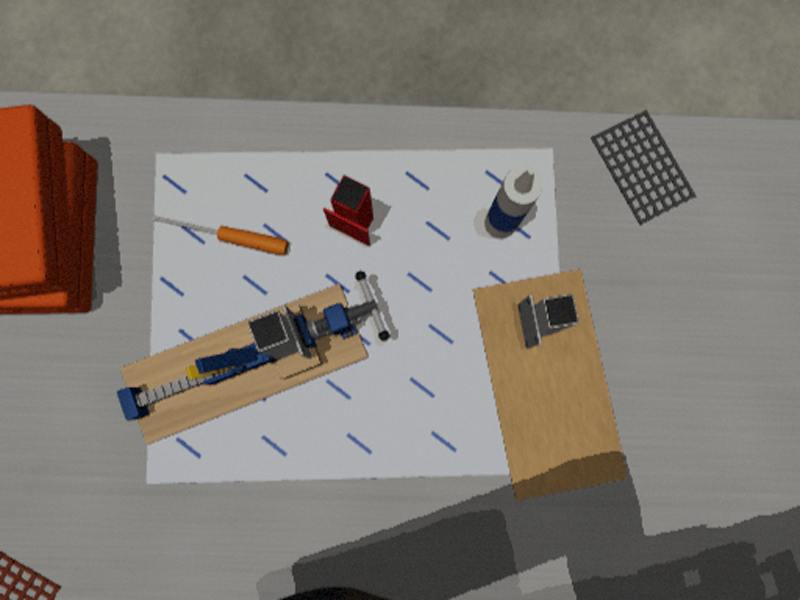

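The scene view shows the clamp (post top at 530,260; tail stop at 682,382), the card with the finished post (292,175), the cartridge (240,280) and the red look-alike. In the top view the post cap is at (268,330), the tail stop at (132,403), and the card corners at about (473,289), (580,269), (627,476), (517,499). The finished post's cap is at (562,311). I'll enlarge both.

```bash
python3 - <<'E'
from cell import read_camera
import cv2,numpy as np
def crop(n,x0,x1,y0,y1,s,o):
    f=read_camera(n)["frame"][y0:y1,x0:x1,::-1]
    f=cv2.resize(f,None,fx=s,fy=s,interpolation=cv2.INTER_CUBIC)
    for x in range((x0+9)//10*10,x1,10):
        cv2.line(f,((x-x0)*s,0),((x-x0)*s,8 if x%50 else 25),(0,0,255),1)
        if x%50==0: cv2.putText(f,str(x),((x-x0)*s+2,25),0,.4,(0,0,255))
    for y in range((y0+9)//10*10,y1,10):
        cv2.line(f,(0,(y-y0)*s),(8 if y%50 else 25,(y-y0)*s),(0,0,255),1)
        if y%50==0: cv2.putText(f,str(y),(27,(y-y0)*s+4),0,.4,(0,0,255))
    cv2.imwrite(o,f)
crop("top",70,260,165,290,4,"pics/t1.png")
crop("top",290,420,160,325,3,"pics/t2.png")
crop("scene",265,450,150,282,4,"pics/s1.png")
E
```

```text
(no output)
```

View pics/t1.png

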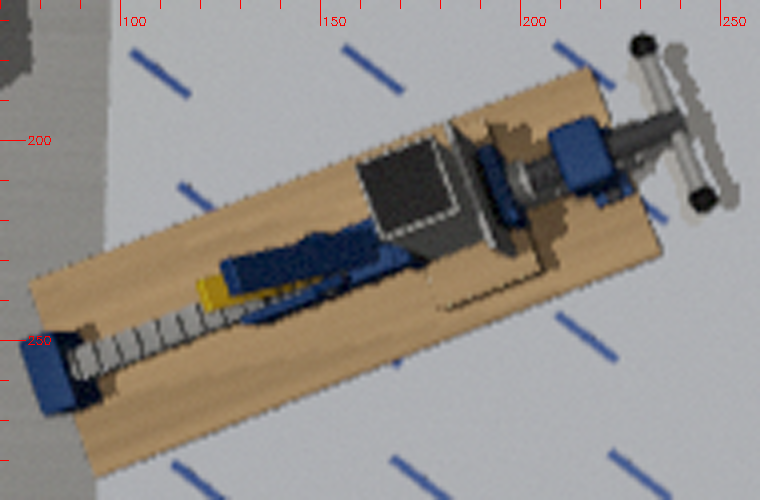

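View pics/t2.png

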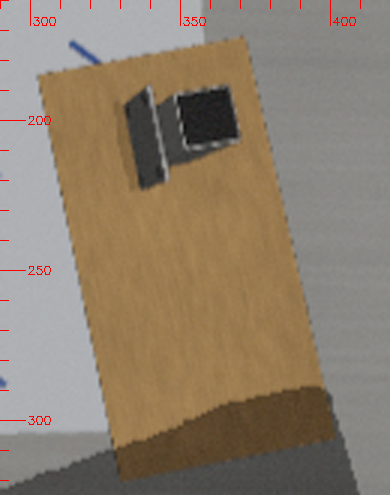

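View pics/s1.png

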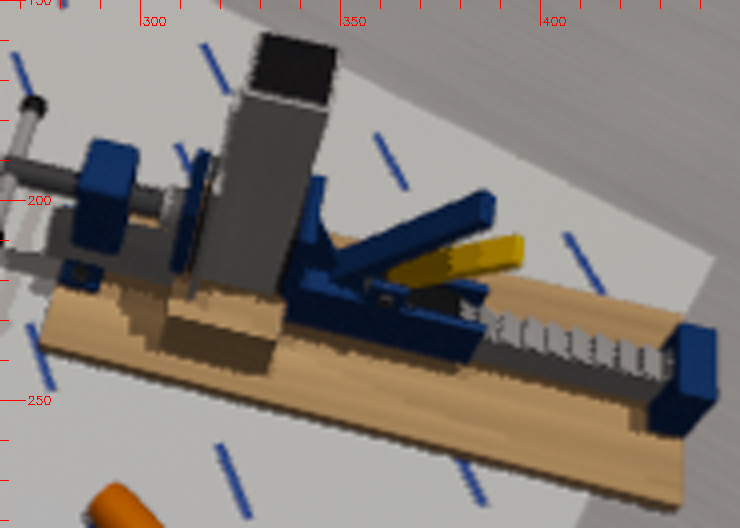

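The crops give sub-pixel corners for the board, the post cap, the card and the finished post's cap. Next I fit the poses from these.

```bash
cat >h.py <<'E'
import numpy as np
from scipy.optimize import least_squares
from scipy.spatial.transform import Rotation as Ro
from cell import state, read_camera, grip_depth
C={n:read_camera(n) for n in("top","scene")}
def proj(n,X):
    c=C[n]; p=np.atleast_2d(X)@c["R"].T+c["t"]
    return p[:,:2]/p[:,2:]*[c["fx"],c["fy"]]+[c["cx"],c["cy"]]
def w(p,L):
    L=np.atleast_2d(np.array(L,float)); o=L.copy(); c,s=np.cos(p[2]),np.sin(p[2])
    o[:,0]=p[0]+c*L[:,0]-s*L[:,1]; o[:,1]=p[1]+s*L[:,0]+c*L[:,1]; return o
def fit(obs,p0):
    f=lambda p:np.concatenate([(proj(n,w(p,L))-px).ravel() for n,L,px in obs])
    r=least_squares(f,p0,x_scale=[1,1,.01],loss="soft_l1"); return r.x,np.round(f(r.x),1)
E
cat >fit.py <<'E'
from h import *
sq=lambda z:[[-20,20,z],[20,20,z],[20,-20,z],[-20,-20,z]]
cl,r=fit([("top",[[-250,60,12],[95,60,12],[95,-60,12],[-250,-60,12]],[[77.5,235.5],[217.5,182],[235.5,228],[94,284.2]]),
 ("top",sq(212),[[159.5,206.2],[178.2,199.5],[184.5,217],[166,225]]),
 ("scene",[[95,60,12],[-250,60,12]],[[275,236.7],[435,277.5]]),
 ("scene",sq(212),[[347.5,177],[327,173],[330.5,158],[349.5,161.5]])],[600,100,-1.2]); print("clamp",cl,r)
cd,r=fit([("top",[[160,85,4],[160,-85,4],[-160,-85,4],[-160,85,4]],[[302.7,185],[371,172.3],[401.7,305.7],[329.3,319.7]])],[550,-250,0]); print("card",cd,r)
# finished post: clamp-like axes, plate on +x (image left = world +y)
dn,r=fit([("top",sq(164),[[352.3,210],[348.7,191.7],[366.7,189],[370,205.3]])],[650,-250,1.6]); print("done",dn,r)
c,s=np.cos(cd[2]),np.sin(cd[2]); d=dn[:2]-cd[:2]; print("done in card",c*d[0]+s*d[1],-s*d[0]+c*d[1])
P={"tangend":[-102.8,0,147],"levtip_rest":[-130,0,115.5],"pinch":[-99,0,118],"hinge":[-75.8,0,68]}
for k,v in P.items():
    X=w(cl,[v]); print(k,X.round(1),"t1",((proj("top",X)-[70,165])*4).round(),"s1",((proj("scene",X)-[265,150])*4).round())
print(np.hypot(*cl[:2]),np.hypot(*cd[:2]))
E
python3 fit.py
```

```text
clamp [564.70792811 112.47854625  -1.16736436] [-2.7 -0.2 -1.5 -0.5 -1.2  1.2 -2.5  0.7 -1.8 -0.7 -0.4 -1.6  0.6  0.5
 -1.1  0.3 -1.  -1.6  0.6 -1.  -1.8  0.3 -3.3 -0.6 -3.  -1.4 -0.7 -0.4]
card [ 5.20214148e+02 -2.71937288e+02  2.15202110e-01] [-0.7 -0.7  0.4 -0.7 -0.1  0.4  0.3  0.8]
done [ 6.06246187e+02 -2.54621100e+02  2.19825532e-01] [-0.3  0.5 -1.  -0.6  0.2 -1.5  1.3  1.5]
done in card 87.74534341748698 -1.454941852021939
tangend [[524.4 207.  147. ]] t1 [[235. 273.]] s1 [[474. 199.]]
levtip_rest [[513.7 232.  115.5]] t1 [[201. 295.]] s1 [[512. 248.]]
pinch [[525.8 203.5 118. ]] t1 [[257. 273.]] s1 [[450. 231.]]
hinge [[535.  182.2  68. ]] t1 [[321. 262.]] s1 [[381. 273.]]
575.8007185102626 587.0031071853474
```

```bash
sed -i 's/(proj(n,w(p,L))-px)/(proj(n,w(p,L))-np.array(px)+.36)/' h.py; cat >>h.py <<'E'
def go(xyz,yaw):
    "travel [m] and twist from the measured pose to world xyz [mm], yaw"
    s=state(); R=Ro.from_euler("xyz",s["tcp_rot"]).as_matrix()
    print("now",s["eef_pos"].round(1),s["tcp_rot"].round(3),"t",round(s["t"],2),"travel",(R.T@(np.array(xyz)-s["eef_pos"])/1e3).round(4),"twist",round(s["tcp_rot"][2]-yaw,3))
E
python3 fit.py | grep -E "^(clamp|card|done)"; python3 - <<'E'
from h import *
s=state(); go([400,-200,330],1.172)
E
```

```text
clamp [565.03978002 112.37296497  -1.16764061] [-2.3  0.  -1.1 -0.3 -0.8  1.4 -2.1  0.9 -1.4 -0.5 -0.  -1.4  1.   0.7
card [ 5.21022349e+02 -2.71092263e+02  2.15277554e-01] [-0.7 -0.7  0.4 -0.7 -0.1  0.4  0.3  0.8]
done [ 6.06954913e+02 -2.53891995e+02  2.19883281e-01] [-0.3  0.5 -1.  -0.5  0.2 -1.5  1.3  1.5]
done in card 87.62329224218563 -1.553556528840307
now [ 220.1 -585.   214.6] [3.142 0.    0.36 ] t 0.55 travel [ 0.3039 -0.297  -0.1154] twist -0.812
```

>>> drive_tool(
  targets=[
    {"jaw": 1,"travel": [0,0,-0.04],"twist": 0},
    {"jaw": 1,"travel": [0,0,-0.08],"twist": 0},
    {"jaw": 1,"travel": [0,0,-0.115],"twist": 0},
  ],
)

```text
t: 0.8
eef_pos: [220.1, -584.9, 331.8]
tcp_rot: [3.141, -0.0, 0.36]
ft_force: [-0.1, 0.5, 0.4]
opening: 1.002
grip_force: 0.0
```

>>> drive_tool(
  targets=[
    {"jaw": 1,"travel": [0.304,-0.297,0],"twist": -0.812},
    {"jaw": 1,"travel": [0.304,-0.297,0],"twist": -0.812},
    {"jaw": 1,"travel": [0.304,-0.297,0],"twist": -0.812},
    {"jaw": 1,"travel": [0.304,-0.297,0],"twist": -0.812},
    {"jaw": 1,"travel": [0.304,-0.297,0],"twist": -0.812},
    {"jaw": 1,"travel": [0.304,-0.297,0],"twist": -0.812},
    {"jaw": 1,"travel": [0.304,-0.297,0],"twist": -0.812},
    {"jaw": 1,"travel": [0.304,-0.297,0],"twist": -0.812},
  ],
)

```text
t: 1.47
eef_pos: [361.5, -281.1, 329.9]
tcp_rot: [3.141, 0.0, 1.176]
ft_force: [1.0, -0.4, 0.1]
opening: 1.001
grip_force: 0.0
```

>>> drive_tool(
  targets=[
    {"jaw": 1,"travel": [0,0,0],"twist": 0},
  ],
)

```text
t: 1.55
eef_pos: [362.9, -277.8, 330.2]
tcp_rot: [3.141, -0.001, 1.176]
ft_force: [-0.2, -0.9, -0.0]
opening: 0.998
grip_force: 0.0
```

```bash
python3 - <<'E'
from h import *
cl=(565.0,112.4,-1.1676); th=np.radians(44); u=np.array([np.cos(th),np.sin(th)]); v=np.array([-u[1],u[0]])
pr=np.array([-132.6-24,-9.])-4*v   # rear pad centre behind resting lever
c=pr+47.5*u; print(c, w(cl,[[*c,0]]))
go(w(cl,[[*c,240]])[0],cl[2]+th+np.pi/2)
E
```

```text
[-119.652726    21.1189134] [[537.47843451 230.74418776   0.        ]]
now [ 361.8 -281.9  330.1] [3.141e+00 1.000e-03 1.175e+00] t 1.65 travel [ 0.5408 -0.0357  0.0897] twist 0.004
```

>>> drive_tool(
  targets=[
    {"jaw": 1,"travel": [0.541,-0.036,0],"twist": 0.004},
    {"jaw": 1,"travel": [0.541,-0.036,0],"twist": 0.004},
    {"jaw": 1,"travel": [0.541,-0.036,0],"twist": 0.004},
    {"jaw": 1,"travel": [0.541,-0.036,0],"twist": 0.004},
    {"jaw": 1,"travel": [0.541,-0.036,0],"twist": 0.004},
    {"jaw": 1,"travel": [0.541,-0.036,0],"twist": 0.004},
    {"jaw": 1,"travel": [0.541,-0.036,0],"twist": 0.004},
    {"jaw": 1,"travel": [0.541,-0.036,0],"twist": 0.004},
  ],
)

```text
t: 2.32
eef_pos: [470.8, 32.7, 329.7]
tcp_rot: [3.141, 0.0, 1.166]
ft_force: [1.0, -1.4, -0.8]
opening: 0.998
grip_force: 0.0
```

```bash
python3 - <<'E'
from h import *
go([537.5,230.7,230],1.171)
E
```

```text
now [471.5  35.2 329.3] [-3.141e+00 -1.000e-03  1.171e+00] t 2.42 travel [ 0.2057 -0.0152  0.0994] twist 0.0
```

>>> drive_tool(
  targets=[
    {"jaw": 1,"travel": [0.206,-0.015,0],"twist": 0},
    {"jaw": 1,"travel": [0.206,-0.015,0],"twist": 0},
    {"jaw": 1,"travel": [0.206,-0.015,0],"twist": 0},
    {"jaw": 1,"travel": [0.206,-0.015,0],"twist": 0},
    {"jaw": 1,"travel": [0.206,-0.015,0.04],"twist": 0},
    {"jaw": 1,"travel": [0.206,-0.015,0.08],"twist": 0},
    {"jaw": 1,"travel": [0.206,-0.015,0.12],"twist": 0},
    {"jaw": 1,"travel": [0.206,-0.015,0.16],"twist": 0},
  ],
)

```text
t: 3.08
eef_pos: [537.9, 226.4, 174.0]
tcp_rot: [3.141, -0.0, 1.167]
ft_force: [0.5, 0.4, -0.3]
opening: 1.0
grip_force: 0.0
```

>>> drive_tool(
  targets=[
    {"jaw": 1,"travel": [0,0,0.02],"twist": 0},
    {"jaw": 1,"travel": [0,0,0.02],"twist": 0},
  ],
)

```text
t: 3.25
eef_pos: [536.0, 225.0, 151.2]
tcp_rot: [-3.136, 0.005, 1.166]
ft_force: [-0.2, -0.6, 0.3]
opening: 0.999
grip_force: 0.0
```

```bash
cat >crop.py <<'E'
import sys,cv2
from cell import read_camera
def crop(n,x0,x1,y0,y1,s):
    f=read_camera(n)["frame"][y0:y1,x0:x1,::-1]; return cv2.resize(f,None,fx=s,fy=s,interpolation=cv2.INTER_CUBIC)
def pair(o,a=(300,450,120,280),b=(70,220,150,310)):
    cv2.imwrite(o,cv2.hconcat([crop("scene",*a,2.66),crop("top",*b,2.66)]))
E
python3 - <<'E'
from h import *
from crop import pair
go([537.5,230.7,108],1.171); pair("pics/p1.png")
E
```

```text
now [538.1 226.1 156.2] [-3.141e+00  1.000e-03  1.166e+00] t 3.35 travel [ 0.0041 -0.0023  0.0482] twist -0.005
```

View pics/p1.png

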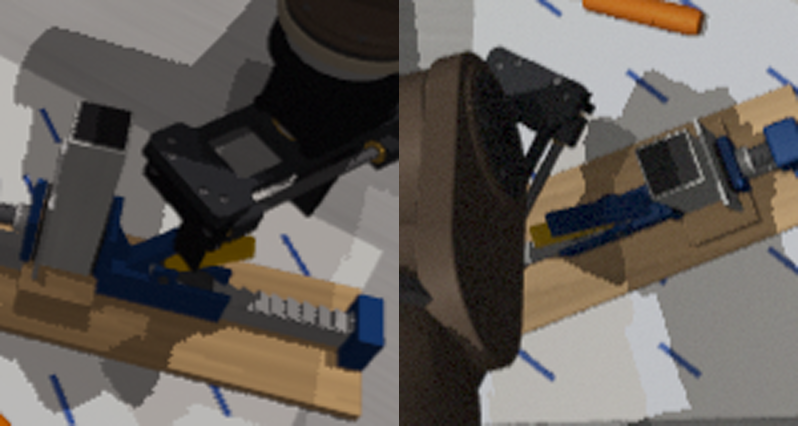

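The hand is open and held at 45° over the tang. The near finger is at scene crop (190,250), beside the tang, and the body is clear of the post (cap at 105,125). Next I lower it behind the lever.

>>> drive_tool(
  targets=[
    {"jaw": 1,"travel": [0.004,-0.002,0.025],"twist": -0.005},
    {"jaw": 1,"travel": [0.004,-0.002,0.049],"twist": -0.005},
    {"jaw": 1,"travel": [0.004,-0.002,0.049],"twist": -0.005},
  ],
)

```text
t: 3.7
eef_pos: [536.1, 231.3, 105.5]
tcp_rot: [-3.14, 0.002, 1.173]
ft_force: [-0.2, 0.2, -0.5]
opening: 1.001
grip_force: 0.0
```

```bash
cat >>h.py <<'E'
CL=(565.0,112.4,-1.1676)
def st():
    s=state(); R=Ro.from_euler("xyz",s["tcp_rot"]).as_matrix(); p=s["eef_pos"]; c,q=np.cos(CL[2]),np.sin(CL[2]); d=p[:2]-CL[:2]
    K=np.array([[c,q],[-q,c]]); half=47.5*s["opening"]; cen=K@d; u=K@R[:2,1]
    print("t %.2f"%s["t"],"clamp xyz",cen.round(1),p[2].round(1),"rear",(cen-half*u).round(1),"front",(cen+half*u).round(1),
      "F clamp",(K@s["ft_force"][:2]).round(1),s["ft_force"][2].round(1),"grip",round(s["grip_force"],1),"rot",s["tcp_rot"].round(3))
    print("clamp +x, +y 1mm in tool:",(R.T@np.r_[K[0],0]).round(3),(R.T@np.r_[K[1],0]).round(3))
E
python3 -c "
from h import *
st()"
```

```text
t 3.80 clamp xyz [-120.6   21.4] 108.4 rear [-154.8  -11.7] front [-86.5  54.5] F clamp [-0.   0.1] 0.8 grip 0.0 rot [ 3.141e+00 -1.000e-03  1.173e+00]
clamp +x, +y 1mm in tool: [-0.696  0.718  0.   ] [0.718 0.696 0.001]
```

>>> drive_tool(
  targets=[
    {"jaw": 1,"travel": [-0.0139,0.0144,0],"twist": 0},
    {"jaw": 1,"travel": [-0.0174,0.018,0],"twist": 0},
    {"jaw": 1,"travel": [-0.0195,0.0201,0],"twist": 0},
    {"jaw": 1,"travel": [-0.0209,0.0215,0],"twist": 0},
    {"jaw": 1,"travel": [-0.0209,0.0215,0],"twist": 0},
  ],
)

```text
t: 4.22
eef_pos: [546.6, 205.5, 109.0]
tcp_rot: [-3.138, -0.001, 1.171]
ft_force: [-12.8, 11.1, 5.4]
opening: 0.999
grip_force: 8.2
```

```bash
python3 -c "
from h import *
st()
from crop import pair
pair('pics/p2.png')"
```

```text
t 4.32 clamp xyz [-92.9  19.6] 108.9 rear [-127.1  -13.4] front [-58.8  52.6] F clamp [-14.2  -7.4] 5.7 grip 8.0 rot [-3.138e+00 -1.000e-03  1.172e+00]
clamp +x, +y 1mm in tool: [-0.695  0.719 -0.003] [ 0.719  0.695 -0.002]
```

View pics/p2.png

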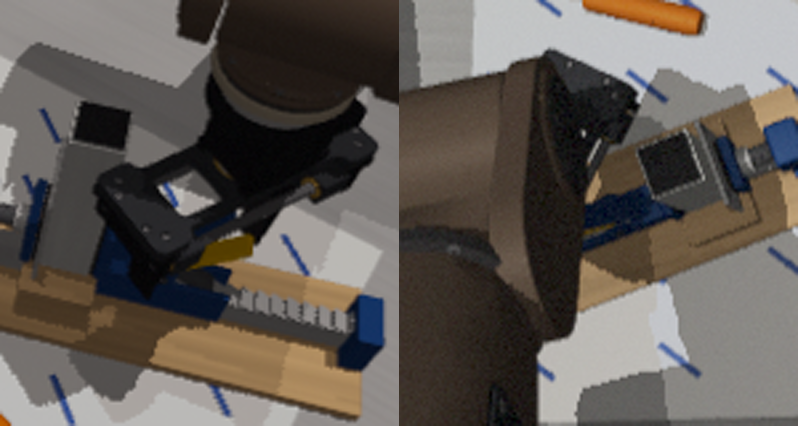

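The rear finger bears on the lever with about 15 N and the body is clear of the post. I'll keep pushing while rising a little.

>>> drive_tool(
  targets=[
    {"jaw": 1,"travel": [-0.0028,0.0029,-0.003],"twist": 0},
    {"jaw": 1,"travel": [-0.0028,0.0029,-0.003],"twist": 0},
    {"jaw": 1,"travel": [-0.0028,0.0029,-0.003],"twist": 0},
  ],
)

```text
t: 4.67
eef_pos: [547.6, 200.3, 111.4]
tcp_rot: [-3.138, 0.003, 1.174]
ft_force: [-14.0, -2.1, 3.7]
opening: 1.0
grip_force: 7.4
```

```bash
python3 -c "
from h import *
st()"
```

```text
t 4.77 clamp xyz [-87.6  18.4] 111.4 rear [-121.6  -14.6] front [-53.5  51.4] F clamp [ -3.9 -13.5] 4.1 grip 7.5 rot [-3.137e+00  3.000e-03  1.174e+00]
clamp +x, +y 1mm in tool: [-0.696  0.718 -0.001] [ 0.718  0.696 -0.005]
```

>>> drive_tool(
  targets=[
    {"jaw": 1,"travel": [0.001,0.003,-0.001],"twist": 0},
    {"jaw": 1,"travel": [0,0.007,-0.003],"twist": 0},
    {"jaw": 1,"travel": [0,0.007,-0.003],"twist": 0},
  ],
)

```text
t: 5.02
eef_pos: [549.9, 197.6, 113.7]
tcp_rot: [-3.128, 0.008, 1.174]
ft_force: [-31.0, 2.5, 8.5]
opening: 1.002
grip_force: 15.3
```

```bash
python3 -c "
from h import *
st()"
```

```text
t 5.12 clamp xyz [-84.5  19.5] 113.5 rear [-118.5  -13.5] front [-50.4  52.6] F clamp [-14.9 -27.7] 8.2 grip 15.2 rot [-3.129  0.007  1.174]
clamp +x, +y 1mm in tool: [-0.697  0.717 -0.004] [ 0.717  0.696 -0.014]
```

>>> drive_tool(
  targets=[
    {"jaw": 0.92,"travel": [0,-0.002,-0.001],"twist": 0},
    {"jaw": 0.86,"travel": [0,-0.005,-0.002],"twist": 0},
    {"jaw": 0.8,"travel": [0,-0.008,-0.003],"twist": 0},
    {"jaw": 0.74,"travel": [0,-0.011,-0.004],"twist": 0},
    {"jaw": 0.71,"travel": [0,-0.013,-0.005],"twist": 0},
  ],
)

```text
t: 5.53
eef_pos: [538.8, 201.2, 117.3]
tcp_rot: [-3.131, 0.009, 1.175]
ft_force: [-18.2, -10.8, -13.4]
opening: 0.736
grip_force: 10.5
```

```bash
python3 -c "
from h import *
st()"
```

```text
t 5.63 clamp xyz [-92.2  10.4] 117.3 rear [-116.7  -13.5] front [-67.7  34.2] F clamp [ -3.7 -26.2] -5.2 grip 12.7 rot [-3.13   0.01   1.175]
clamp +x, +y 1mm in tool: [-0.697  0.717 -0.001] [ 0.717  0.697 -0.015]
```

>>> drive_tool(
  targets=[
    {"jaw": 0.65,"travel": [0,-0.003,-0.001],"twist": 0},
    {"jaw": 0.58,"travel": [0,-0.006,-0.001],"twist": 0},
    {"jaw": 0.51,"travel": [0,-0.009,-0.002],"twist": 0},
    {"jaw": 0.44,"travel": [0,-0.012,-0.002],"twist": 0},
    {"jaw": 0.3,"travel": [0,-0.0135,-0.002],"twist": 0},
    {"jaw": 0.3,"travel": [0,-0.0135,-0.002],"twist": 0},
    {"jaw": 0.3,"travel": [0,-0.0135,-0.002],"twist": 0},
  ],
)

```text
t: 6.22
eef_pos: [524.0, 207.1, 119.6]
tcp_rot: [-3.126, 0.011, 1.174]
ft_force: [-33.5, -1.3, 4.3]
opening: 0.343
grip_force: 28.4
```

```bash
python3 -c "
from h import *
st()
from crop import pair
pair('pics/p3.png')"
```

```text
t 6.32 clamp xyz [-103.2   -0.6] 119.6 rear [-114.9  -12. ] front [-91.5  10.8] F clamp [-12.3 -32.9] 3.8 grip 28.4 rot [-3.126  0.011  1.174]
clamp +x, +y 1mm in tool: [-0.697  0.717 -0.004] [ 0.717  0.697 -0.018]
```

View pics/p3.png

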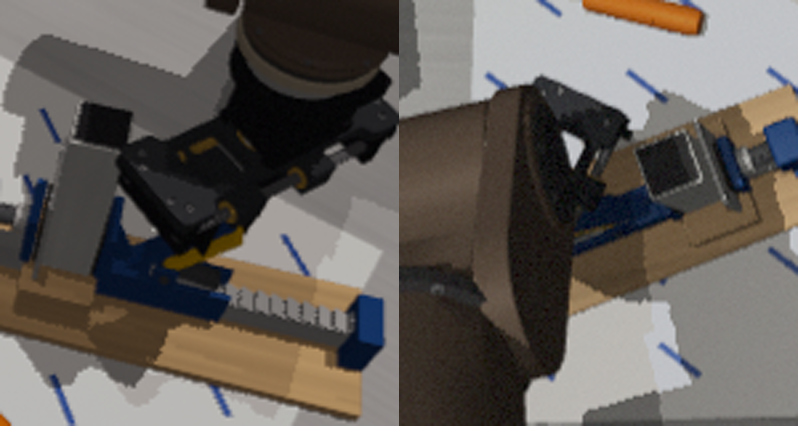

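Both fingers hold with 28 N, at 33 mm opening. In the scene crop the lever has closed up against the tang, at about (205,250). I'll start drawing back slowly, easing the sideways load.

>>> drive_tool(
  targets=[
    {"jaw": 0.2,"travel": [-0.001,-0.001,0],"twist": 0},
    {"jaw": 0.2,"travel": [-0.002,-0.002,0],"twist": 0},
    {"jaw": 0.2,"travel": [0.0,-0.0045,0],"twist": 0},
    {"jaw": 0.2,"travel": [0.003,-0.007,0],"twist": 0},
    {"jaw": 0.2,"travel": [0.006,-0.0105,0],"twist": 0},
    {"jaw": 0.2,"travel": [0.006,-0.0105,0],"twist": 0},
  ],
)

```text
t: 6.92
eef_pos: [519.8, 215.6, 119.9]
tcp_rot: [-3.133, 0.009, 1.174]
ft_force: [-19.5, -12.4, -2.5]
opening: 0.339
grip_force: 28.6
```

```bash
python3 -c "
from h import *
st()
from crop import pair
pair('pics/p4.png')"
```

```text
t 7.02 clamp xyz [-112.7   -1.2] 119.9 rear [-124.3  -12.5] front [-101.    10.2] F clamp [  3.3 -23.8] -1.6 grip 28.7 rot [-3.133  0.009  1.174]
clamp +x, +y 1mm in tool: [-0.697  0.717  0.   ] [ 0.717  0.697 -0.013]
```

>>> drive_tool(
  targets=[
    {"jaw": 0.2,"travel": [0.0028,-0.0029,0],"twist": 0},
    {"jaw": 0.2,"travel": [0.0056,-0.0057,0],"twist": 0},
    {"jaw": 0.2,"travel": [0.0084,-0.0086,0],"twist": 0},
    {"jaw": 0.2,"travel": [0.0111,-0.0115,0],"twist": 0},
    {"jaw": 0.2,"travel": [0.0139,-0.0143,0],"twist": 0},
    {"jaw": 0.2,"travel": [0.0167,-0.0172,0],"twist": 0},
    {"jaw": 0.2,"travel": [0.0195,-0.0201,0],"twist": 0},
    {"jaw": 0.2,"travel": [0.0223,-0.023,0],"twist": 0},
  ],
)

```text
t: 7.78
eef_pos: [507.4, 244.3, 119.9]
tcp_rot: [-3.134, 0.01, 1.174]
ft_force: [-17.8, -16.3, -1.6]
opening: 0.337
grip_force: 29.1
```

```bash
python3 -c "
from h import *
st()
from crop import pair
pair('pics/p5.png')"
```

```text
t 7.88 clamp xyz [-144.5   -1.2] 119.9 rear [-156.   -12.4] front [-133.   10.] F clamp [  4.  -23.3] -1.6 grip 28.7 rot [-3.133  0.01   1.174]
clamp +x, +y 1mm in tool: [-0.697  0.717  0.001] [ 0.717  0.697 -0.013]
```

View pics/p5.png

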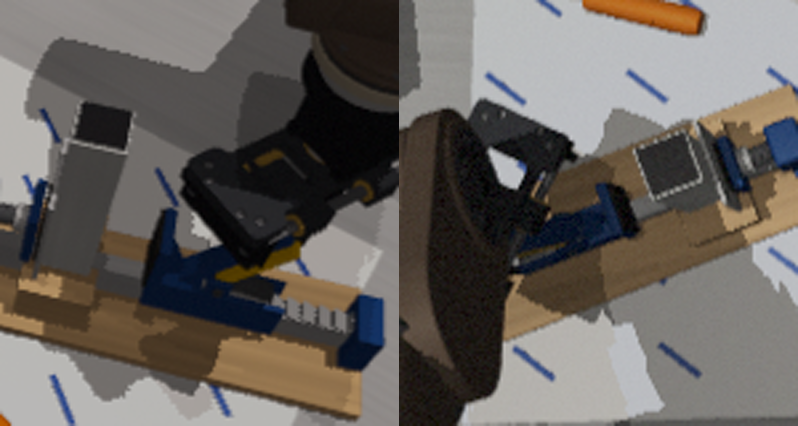

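The jaw is sliding: there is a clear gap between the jaw face at scene crop (155,250) and the post, and the lever is still squeezed. I'll continue to the stop.

>>> drive_tool(
  targets=[
    {"jaw": 0.2,"travel": [0.0035,-0.0036,0],"twist": 0},
    {"jaw": 0.2,"travel": [0.007,-0.0072,0],"twist": 0},
    {"jaw": 0.2,"travel": [0.0105,-0.0108,0],"twist": 0},
    {"jaw": 0.2,"travel": [0.0139,-0.0143,0],"twist": 0},
    {"jaw": 0.2,"travel": [0.0174,-0.0179,0],"twist": 0},
    {"jaw": 0.2,"travel": [0.0209,-0.0215,0],"twist": 0},
    {"jaw": 0.2,"travel": [0.0244,-0.0251,0],"twist": 0},
    {"jaw": 0.2,"travel": [0.0279,-0.0287,0],"twist": 0},
  ],
)

```text
t: 8.65
eef_pos: [491.7, 281.0, 119.9]
tcp_rot: [-3.134, 0.011, 1.174]
ft_force: [-18.3, -16.5, -1.0]
opening: 0.347
grip_force: 29.2
```

>>> drive_tool(
  targets=[
    {"jaw": 0.2,"travel": [0.0021,-0.0022,0],"twist": 0},
    {"jaw": 0.2,"travel": [0.0042,-0.0043,0],"twist": 0},
    {"jaw": 0.2,"travel": [0.0063,-0.0065,0],"twist": 0},
    {"jaw": 0.2,"travel": [0.0084,-0.0086,0],"twist": 0},
    {"jaw": 0.2,"travel": [0.0098,-0.01,0],"twist": 0},
    {"jaw": 0.2,"travel": [0.0111,-0.0115,0],"twist": 0},
  ],
)

```text
t: 9.15
eef_pos: [485.6, 295.3, 119.9]
tcp_rot: [-3.135, 0.012, 1.175]
ft_force: [-11.6, -30.0, -1.1]
opening: 0.339
grip_force: 31.1
```

```bash
python3 -c "
from h import *
st()"
```

```text
t 9.25 clamp xyz [-199.2   -1.3] 119.9 rear [-210.8  -12.5] front [-187.6   10. ] F clamp [ 10.6 -23.2] -1.2 grip 29.7 rot [-3.135  0.012  1.175]
clamp +x, +y 1mm in tool: [-0.697  0.717  0.003] [ 0.717  0.697 -0.013]
```

>>> drive_tool(
  targets=[
    {"jaw": 0.2,"travel": [0.0014,-0.0014,0],"twist": 0},
    {"jaw": 0.2,"travel": [0.0028,-0.0029,0],"twist": 0},
    {"jaw": 0.2,"travel": [0.0028,-0.0029,0],"twist": 0},
  ],
)

```text
t: 9.5
eef_pos: [485.5, 296.4, 119.7]
tcp_rot: [-3.138, 0.014, 1.175]
ft_force: [-7.5, -37.2, -2.5]
opening: 0.345
grip_force: 33.1
```

```bash
python3 -c "
from h import *
st()"
```

```text
t 9.60 clamp xyz [-200.4   -0.9] 119.7 rear [-212.   -12.2] front [-188.8   10.4] F clamp [ 30.7 -22. ] -3.6 grip 33.1 rot [-3.138  0.014  1.175]
clamp +x, +y 1mm in tool: [-0.697  0.717  0.007] [ 0.717  0.697 -0.013]
```

The force rose by 20 N for 1 mm of motion, so the jaw is at its stop. Now I let the lever go and lift.

>>> drive_tool(
  targets=[
    {"jaw": 1,"travel": [0,0,0],"twist": 0},
    {"jaw": 1,"travel": [0,0,0],"twist": 0},
    {"jaw": 1,"travel": [0,0,0],"twist": 0},
    {"jaw": 1,"travel": [0,0,0],"twist": 0},
    {"jaw": 1,"travel": [0,0,0],"twist": 0},
    {"jaw": 1,"travel": [0,0,0],"twist": 0},
    {"jaw": 1,"travel": [0,0,0],"twist": 0},
  ],
)

```text
t: 10.18
eef_pos: [488.9, 302.6, 120.5]
tcp_rot: [3.141, -0.001, 1.173]
ft_force: [-0.5, -0.7, -0.7]
opening: 0.78
grip_force: 0.0
```

```bash
python3 -c "
from h import *
st()"
```

```text
t 10.28 clamp xyz [-204.8    4.5] 120.2 rear [-234.2  -24. ] front [-175.4   33. ] F clamp [-0.3  0.6] 0.0 grip 0.0 rot [ 3.141 -0.     1.173]
clamp +x, +y 1mm in tool: [-0.696  0.718  0.   ] [0.718 0.696 0.   ]
```

>>> drive_tool(
  targets=[
    {"jaw": 1,"travel": [0,0,-0.04],"twist": 0},
    {"jaw": 1,"travel": [0,0,-0.08],"twist": 0},
    {"jaw": 1,"travel": [0,0,-0.12],"twist": 0},
    {"jaw": 1,"travel": [0,0,-0.16],"twist": 0},
    {"jaw": 1,"travel": [0,0,-0.18],"twist": 0},
    {"jaw": 1,"travel": [0,0,-0.18],"twist": 0},
  ],
)

```text
t: 10.78
eef_pos: [489.8, 303.1, 305.1]
tcp_rot: [3.136, -0.006, 1.173]
ft_force: [0.1, 1.1, 0.9]
opening: 0.999
grip_force: 0.0
```

```bash
python3 -c "
from h import *
st()
from crop import pair
pair('pics/p6.png')
# post grasp: closing along clamp y -> yaw
go(w(CL,[[0,0,298]])[0],CL[2]+np.pi)
go(w(CL,[[0,0,298]])[0],CL[2]+np.pi/2)"
```

```text
t 10.88 clamp xyz [-204.8    4.2] 300.2 rear [-238.9  -28.9] front [-170.6   37.3] F clamp [0.1 0.7] -0.8 grip 0.0 rot [ 3.141e+00 -1.000e-03  1.173e+00]
clamp +x, +y 1mm in tool: [-0.696  0.718  0.   ] [0.718 0.696 0.001]
now [488.2 302.2 298.6] [-3.140e+00  2.000e-03  1.173e+00] t 10.98 travel [-0.1452  0.1444  0.0007] twist -0.801
now [488.2 302.2 298.6] [-3.140e+00  2.000e-03  1.173e+00] t 10.98 travel [-0.1452  0.1444  0.0007] twist 0.77
```

View pics/p6.png

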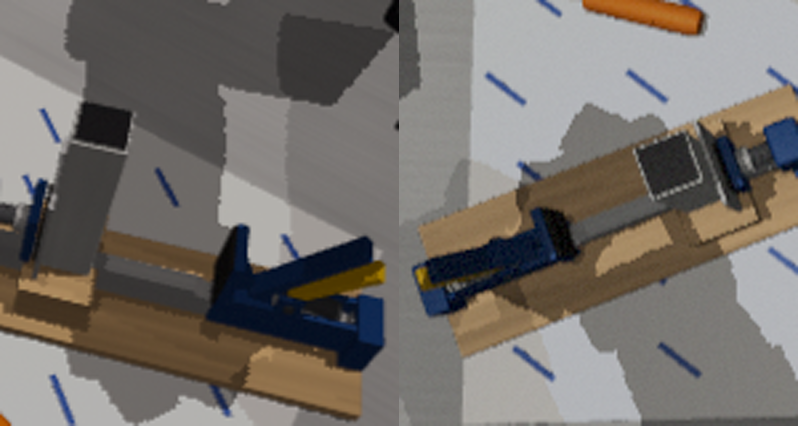

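The jaw sits against the tail stop and the lever is back at rest; the post still stands with its cap at top crop (668,165). Now I go over the post.

>>> drive_tool(
  targets=[
    {"jaw": 1,"travel": [-0.145,0.144,0],"twist": -0.801},
    {"jaw": 1,"travel": [-0.145,0.144,0],"twist": -0.801},
    {"jaw": 1,"travel": [-0.145,0.144,0],"twist": -0.801},
    {"jaw": 1,"travel": [-0.145,0.144,0],"twist": -0.801},
    {"jaw": 1,"travel": [-0.145,0.144,0],"twist": -0.801},
    {"jaw": 1,"travel": [-0.145,0.144,0],"twist": -0.801},
    {"jaw": 1,"travel": [-0.145,0.144,0],"twist": -0.801},
    {"jaw": 1,"travel": [-0.145,0.144,0],"twist": -0.801},
  ],
)

```text
t: 11.65
eef_pos: [565.2, 111.8, 298.2]
tcp_rot: [-3.139, -0.001, 1.976]
ft_force: [-0.9, 0.2, -1.6]
opening: 1.001
grip_force: 0.0
```

>>> drive_tool(
  targets=[
    {"jaw": 1,"travel": [0,0,0.02],"twist": 0},
    {"jaw": 1,"travel": [0,0,0.04],"twist": 0},
    {"jaw": 1,"travel": [0,0,0.04],"twist": 0},
  ],
)

```text
t: 11.9
eef_pos: [563.4, 113.3, 255.9]
tcp_rot: [-3.135, -0.002, 1.971]
ft_force: [-0.6, 0.1, -0.2]
opening: 0.993
grip_force: 0.0
```

```bash
python3 -c "
from h import *
go(w(CL,[[-0.5,0,168]])[0],CL[2]+np.pi)"
```

```text
now [564.9 113.4 259.5] [-3.140e+00 -1.000e-03  1.972e+00] t 12.0 travel [-0.0005 -0.0001  0.0915] twist -0.002
```

>>> drive_tool(
  targets=[
    {"jaw": 1,"travel": [0,0,0.04],"twist": 0},
    {"jaw": 1,"travel": [0,0,0.075],"twist": 0},
    {"jaw": 1,"travel": [0,0,0.0915],"twist": 0},
    {"jaw": 1,"travel": [0,0,0.0915],"twist": 0},
    {"jaw": 0.7,"travel": [0,0,0.0915],"twist": 0},
    {"jaw": 0.5,"travel": [0,0,0.0915],"twist": 0},
    {"jaw": 0.4,"travel": [0,0,0.0915],"twist": 0},
    {"jaw": 0.3,"travel": [0,0,0.0915],"twist": 0},
  ],
)

```text
t: 12.67
eef_pos: [565.8, 113.1, 170.1]
tcp_rot: [3.139, 0.001, 1.974]
ft_force: [0.2, 0.8, 0.2]
opening: 0.775
grip_force: 0.0
```

>>> drive_tool(
  targets=[
    {"jaw": 0.2,"travel": [0,0,0],"twist": 0},
    {"jaw": 0.2,"travel": [0,0,0],"twist": 0},
    {"jaw": 0.2,"travel": [0,0,0],"twist": 0},
    {"jaw": 0.2,"travel": [0,0,0],"twist": 0},
  ],
)

```text
t: 13.0
eef_pos: [565.2, 112.9, 168.7]
tcp_rot: [3.141, 0.0, 1.974]
ft_force: [0.1, -0.0, 0.0]
opening: 0.494
grip_force: 0.0
```

```bash
python3 -c "
from h import *
st()"
```

```text
t 13.10 clamp xyz [-0.4  0.3] 168.5 rear [ -0.4 -19.5] front [-0.4 20.2] F clamp [-0.4  3. ] -2.6 grip 30.0 rot [-3.141  0.     1.974]
clamp +x, +y 1mm in tool: [-1.  0.  0.] [ 0.  1. -0.]
```

>>> drive_tool(
  targets=[
    {"jaw": 0.2,"travel": [0.001,0,-0.005],"twist": 0},
    {"jaw": 0.2,"travel": [0.002,0,-0.015],"twist": 0},
    {"jaw": 0.2,"travel": [0.004,0,-0.03],"twist": 0},
    {"jaw": 0.2,"travel": [0.004,0,-0.05],"twist": 0},
    {"jaw": 0.2,"travel": [0.004,0,-0.07],"twist": 0},
    {"jaw": 0.2,"travel": [0.004,0,-0.09],"twist": 0},
    {"jaw": 0.2,"travel": [0.004,0,-0.11],"twist": 0},
    {"jaw": 0.2,"travel": [0.004,0,-0.12],"twist": 0},
  ],
)

```text
t: 13.77
eef_pos: [563.9, 116.8, 291.4]
tcp_rot: [3.139, 0.001, 1.974]
ft_force: [0.8, -0.2, -4.8]
opening: 0.416
grip_force: 30.0
```

```bash
python3 -c "
from h import *
st(); cd=(521,-271,.2153)
X=w(cd,[[-75,0,0]])[0]; print(X); go([*X[:2],288],CL[2]+np.pi)"
```

```text
t 13.87 clamp xyz [-4.4  0.8] 290.3 rear [ -4.4 -19.2] front [-4.4 20.7] F clamp [-0.2  0.3] -6.2 grip 30.0 rot [3.139e+00 1.000e-03 1.974e+00]
clamp +x, +y 1mm in tool: [-1.     0.     0.001] [0.    1.    0.003]
[ 447.73157405 -287.02303837    0.        ]
now [564.  116.8 290.3] [3.139e+00 1.000e-03 1.974e+00] t 13.87 travel [-0.3258 -0.2653  0.0018] twist -0.0
```

>>> drive_tool(
  targets=[
    {"jaw": 0.2,"travel": [-0.008,-0.006,0],"twist": 0},
    {"jaw": 0.2,"travel": [-0.022,-0.018,0],"twist": 0},
    {"jaw": 0.2,"travel": [-0.04,-0.033,0],"twist": 0},
    {"jaw": 0.2,"travel": [-0.06,-0.049,0],"twist": 0},
    {"jaw": 0.2,"travel": [-0.08,-0.065,0],"twist": 0},
    {"jaw": 0.2,"travel": [-0.1,-0.081,0],"twist": 0},
    {"jaw": 0.2,"travel": [-0.12,-0.098,0],"twist": 0},
    {"jaw": 0.2,"travel": [-0.14,-0.114,0],"twist": 0},
  ],
)

```text
t: 14.53
eef_pos: [512.3, -58.3, 287.1]
tcp_rot: [-3.139, -0.001, 1.974]
ft_force: [0.4, -0.9, -4.9]
opening: 0.42
grip_force: 30.0
```

>>> drive_tool(
  targets=[
    {"jaw": 0.2,"travel": [-0.02,-0.016,0],"twist": 0},
    {"jaw": 0.2,"travel": [-0.04,-0.033,0],"twist": 0},
    {"jaw": 0.2,"travel": [-0.06,-0.049,0],"twist": 0},
    {"jaw": 0.2,"travel": [-0.08,-0.065,0],"twist": 0},
    {"jaw": 0.2,"travel": [-0.1,-0.081,0],"twist": 0},
    {"jaw": 0.2,"travel": [-0.12,-0.098,0],"twist": 0},
    {"jaw": 0.2,"travel": [-0.14,-0.114,0],"twist": 0},
    {"jaw": 0.2,"travel": [-0.155,-0.126,0],"twist": 0},
  ],
)

```text
t: 15.2
eef_pos: [457.0, -250.6, 287.1]
tcp_rot: [-3.14, -0.002, 1.973]
ft_force: [0.3, 1.7, -5.7]
opening: 0.415
grip_force: 30.0
```

>>> drive_tool(
  targets=[
    {"jaw": 0.2,"travel": [-0.012,-0.01,0],"twist": 0},
    {"jaw": 0.2,"travel": [-0.022,-0.018,0],"twist": 0},
    {"jaw": 0.2,"travel": [-0.031,-0.025,0],"twist": 0},
    {"jaw": 0.2,"travel": [-0.031,-0.025,0],"twist": 0},
  ],
)

```text
t: 15.53
eef_pos: [447.0, -288.8, 287.8]
tcp_rot: [-3.141, -0.001, 1.973]
ft_force: [1.0, 0.3, -5.2]
opening: 0.418
grip_force: 30.0
```

```bash
python3 -c "
from h import *
st()
go([447.7,-287,124],CL[2]+np.pi)
from crop import pair
pair('pics/p7.png',(130,280,60,220),(280,430,150,310))"
```

```text
t 15.63 clamp xyz [ 321.3 -264.9] 288.0 rear [ 321.3 -284.7] front [ 321.4 -245. ] F clamp [-0.6 -0.2] -4.6 grip 30.0 rot [-3.141e+00 -1.000e-03  1.973e+00]
clamp +x, +y 1mm in tool: [-1.     0.001 -0.001] [ 0.001  1.    -0.   ]
now [ 447.5 -287.1  288. ] [-3.141e+00 -1.000e-03  1.973e+00] t 15.63 travel [-0.0002  0.0003  0.164 ] twist -0.001
```

View pics/p7.png

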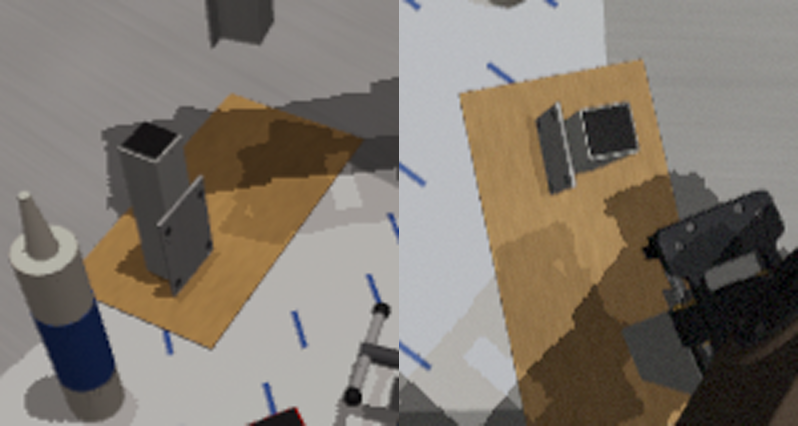

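The post hangs upright over the free end of the card, at top crop (665,355), well clear of the finished one (605,130). I'll lower it.

>>> drive_tool(
  targets=[
    {"jaw": 0.2,"travel": [0,0,0.015],"twist": 0},
    {"jaw": 0.2,"travel": [0,0,0.04],"twist": 0},
    {"jaw": 0.2,"travel": [0,0,0.07],"twist": 0},
    {"jaw": 0.2,"travel": [0,0,0.1],"twist": 0},
    {"jaw": 0.2,"travel": [0,0,0.125],"twist": 0},
    {"jaw": 0.2,"travel": [0,0,0.145],"twist": 0},
    {"jaw": 0.2,"travel": [0,0,0.158],"twist": 0},
    {"jaw": 0.2,"travel": [0,0,0.162],"twist": 0},
  ],
)

```text
t: 16.4
eef_pos: [447.4, -286.0, 124.6]
tcp_rot: [-3.14, -0.003, 1.975]
ft_force: [-0.2, 0.3, -4.9]
opening: 0.422
grip_force: 30.0
```

>>> drive_tool(
  targets=[
    {"jaw": 0.2,"travel": [0,0,0.001],"twist": 0},
    {"jaw": 0.2,"travel": [0,0,0.002],"twist": 0},
    {"jaw": 0.2,"travel": [0,0,0.003],"twist": 0},
    {"jaw": 0.2,"travel": [0,0,0.004],"twist": 0},
    {"jaw": 0.2,"travel": [0,0,0.005],"twist": 0},
    {"jaw": 0.2,"travel": [0,0,0.005],"twist": 0},
  ],
)

```text
t: 16.9
eef_pos: [447.8, -287.3, 121.8]
tcp_rot: [3.141, 0.001, 1.974]
ft_force: [0.0, -0.6, -4.0]
opening: 0.417
grip_force: 30.0
```

```bash
python3 -c "
from h import *
st()"
```

```text
t 17.00 clamp xyz [ 321.6 -264.7] 121.8 rear [ 321.6 -284.8] front [ 321.6 -244.6] F clamp [ 0.5 -0.8] -4.6 grip 30.0 rot [3.141 0.    1.974]
clamp +x, +y 1mm in tool: [-1.  0.  0.] [0. 1. 0.]
```

>>> drive_tool(
  targets=[
    {"jaw": 0.2,"travel": [0,0,0.001],"twist": 0},
    {"jaw": 0.2,"travel": [0,0,0.001],"twist": 0},
    {"jaw": 0.2,"travel": [0,0,0.0015],"twist": 0},
    {"jaw": 0.2,"travel": [0,0,0.002],"twist": 0},
    {"jaw": 0.2,"travel": [0,0,0.002],"twist": 0},
  ],
)

```text
t: 17.42
eef_pos: [447.8, -287.4, 120.5]
tcp_rot: [3.141, 0.001, 1.974]
ft_force: [-2.5, 2.5, 7.9]
opening: 0.418
grip_force: 30.0
```

```bash
python3 -c "
from h import *
st()"
```

```text
t 17.52 clamp xyz [ 321.7 -264.7] 120.5 rear [ 321.7 -284.6] front [ 321.7 -244.7] F clamp [-1.9 -2.4] 7.5 grip 30.0 rot [3.141e+00 1.000e-03 1.974e+00]
clamp +x, +y 1mm in tool: [-1.     0.     0.001] [0. 1. 0.]
```

The post is on the card: the vertical force went from -5 to +7.5 N. Now I release it, opening slowly.

>>> drive_tool(
  targets=[
    {"jaw": 0.46,"travel": [0,0,0],"twist": 0},
    {"jaw": 0.55,"travel": [0,0,0],"twist": 0},
    {"jaw": 0.7,"travel": [0,0,0],"twist": 0},
    {"jaw": 0.9,"travel": [0,0,0],"twist": 0},
    {"jaw": 1,"travel": [0,0,0],"twist": 0},
    {"jaw": 1,"travel": [0,0,0],"twist": 0},
    {"jaw": 1,"travel": [0,0,0],"twist": 0},
    {"jaw": 1,"travel": [0,0,0],"twist": 0},
  ],
)

```text
t: 18.18
eef_pos: [447.7, -287.2, 119.5]
tcp_rot: [-3.142, 0.0, 1.974]
ft_force: [-0.9, 0.0, -0.2]
opening: 0.894
grip_force: 0.0
```

>>> drive_tool(
  targets=[
    {"jaw": 1,"travel": [0,0,-0.02],"twist": 0},
    {"jaw": 1,"travel": [0,0,-0.05],"twist": 0},
    {"jaw": 1,"travel": [0,0,-0.09],"twist": 0},
    {"jaw": 1,"travel": [0,0,-0.13],"twist": 0},
    {"jaw": 1,"travel": [0,0,-0.16],"twist": 0},
    {"jaw": 1,"travel": [0,0,-0.18],"twist": 0},
    {"jaw": 1,"travel": [0,0,-0.18],"twist": 0},
    {"jaw": 1,"travel": [0,0,-0.18],"twist": 0},
  ],
)

```text
t: 18.85
eef_pos: [447.7, -287.2, 300.1]
tcp_rot: [3.141, 0.002, 1.974]
ft_force: [0.7, -0.2, -1.1]
opening: 1.003
grip_force: 0.0
```

```bash
python3 -c "
from h import *
st()
import cv2
cv2.imwrite('pics/p8.png',cv2.resize(C['scene']['frame'][:,:,::-1],(800,600)))"
```

```text
t 18.95 clamp xyz [ 321.1 -264.9] 298.3 rear [ 321.1 -312.5] front [ 321.1 -217.3] F clamp [-0.6 -0.6] -0.2 grip 0.0 rot [-3.141e+00 -2.000e-03  1.974e+00]
clamp +x, +y 1mm in tool: [-1.     0.    -0.002] [ 0.     1.    -0.001]
```

View pics/p8.png

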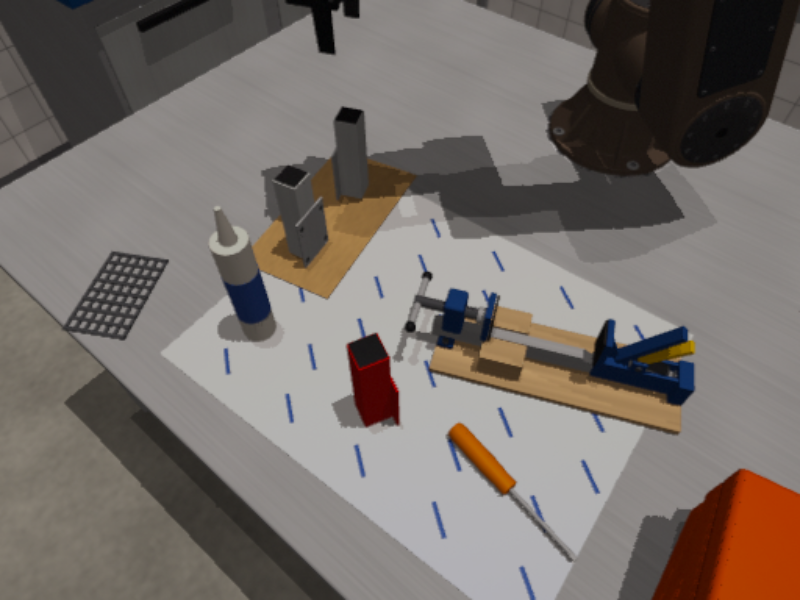

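The post stands upright on the card (cap at 350,115), clear of the finished one (292,175). The clamp is fully open, the lever is released, and nothing else has moved.

```bash
python3 -c "
from cell import job_done
print(job_done())"
```

```text
the job is handed in; nothing more can be done
None
```

The job is handed in at about 19 s of the 62 s allowed: the clamp's sliding jaw is back at its stop with the lever released, and the steel post stands upright on the cardboard, clear of the finished one; the final picture shows nothing else moved.

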